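Pin a small wood lathe to its bench bracket and fit the R-clip

TASK

The small lathe's tail end sits in its blue bench bracket, but the clevis pin is only part-way in. Push the pin fully home without hammering it, then take the yellow R-clip from the rack and push its straight leg through the pin's cross-hole, feeling for the hole and never forcing the clip, until the bent leg has ridden over the pin and snapped fully home round it. Leave the clip on the pin, and do not disturb the other clips or the turning tools.

Things in the scene. Friction and masses are not known exactly. Their poses are not given: they have to be found in the camera images.
- lathe: small wood lathe (fixed). Origin on the bench, under the pin's axis, midway between the cheeks of the blue bracket (x -23 to 23 mm, tops 85 mm up, base plate 112 x 80 x 8 mm; steel washer on the far cheek to x = 26 mm). x along the pin to its free end; the bed (60 mm wide, 82 mm high) runs along +y from 41 mm, tailstock at y 149 to 201 mm, 152 mm high, headstock beyond. Pin axis 66 mm up
- pin (a joint): slide of the pin along lathe +x, m: starts at 0 to 0.006, 0.020 is fully home, head on the near cheek, a hard stop; 5 N of friction. Until then the far cheek hides the hole. The round pin also turns in its bores (friction 0.04 N m) and how far is not measured: the hole may lean up to 0.6 rad to either side of upright, its mouth 7 mm off dead top
- pin_head (a point): centre of the outer face of the pin's head (dark disc 36 mm across, 6 mm thick), facing the robot, 66 mm above the bench; x points into the bracket along the pin. When home it is at x = -29 mm from the lathe's origin
- pin_hole (a point): centre of the cross-hole, on the pin's axis, 63 mm along x from pin_head. Pin 25 mm across; hole square to the pin, right through, 6 mm wide, edges just broken, mouth 12.5 mm above this point; free end 15.5 mm beyond it. x along the pin, z up. When home it is at x = 34 mm from the lathe's origin, 8 mm clear of the washer, free space below to the base plate
- rack: slotted wooden clip rack (fixed), 70 x 200 mm, 94 mm high; origin under its middle. Three slots 6.5 mm wide and 38 mm long along y, at y = -60, 0 and 60 mm, with a clip hanging in each by its coil
- clip_coil (a point): centre of the yellow R-clip's double coil (24 mm across, 11 mm thick along x; the place to grip, across the thickness). 5 mm round wire, about 63 g. Starts 12 mm above the rack's top in one of the three slots, legs hanging. z along the legs, up to the coil; y from the straight leg to the bent leg; x square to the clip's plane
- clip_seat (a point): point on the straight leg's axis, y = -7, z = -46 mm from clip_coil: coincides with pin_hole when the clip is fully home. The clip's plane must be square to the pin; the bent leg may go either side of it
- clip_tip (a point): blunt tip of the straight leg, y = -7 mm, z = -90.5 mm from clip_coil
- clip_leg (a joint): spring hinge of the bent leg at the coil, rad: 0 closed, grows as it is sprung open. It hugs the pin at seat height (closed when home), has a throat 15 mm lower, 8 mm from the straight leg's axis, then flares to a tip 19 mm from it, 81 mm below the coil. Riding over the pin opens it 0.12 rad and takes a few N; then it snaps shut; beyond home the push stiffens
- clip_small: bright steel R-clip of thinner wire (4 mm, coil 20 mm across), too small for this pin, hanging in the rack; origin at its coil's centre. Leave it
- clip_dark: dark steel R-clip of thinner wire (4 mm, coil 20 mm across), too small for this pin, hanging in the rack; origin at its coil's centre. Leave it
- chisel: wood chisel lying on the bench, 205 mm long, pale handle 21 mm thick; origin under the ferrule, blade along +x. Leave it
- gouge: gouge lying on the bench, 205 mm long, brown handle 21 mm thick; origin under the ferrule, blade along +x. Leave it
- chuck_key: black T-handled chuck key lying on the bench, 61 x 78 mm, 12 mm high; origin under the cross bar. Leave it
- drive_centre: steel drive centre standing on its flange, 26 mm across, 32 mm high; origin under it. Leave it
- live_centre: steel lathe centre standing on its flat end, cone up, 26 mm across, 36 mm high; origin under it. Leave it
- wax_tin: amber wax jar with black lid, 64 mm across, 45 mm high; origin under it. Leave it

How it is judged:
By the outcome, as a careful person would: the job done as asked, in the order asked, and still so for the second after the job is handed in, with the robot touching nothing.
It also fails if it takes over 72 s, if anything falls off the work surface, if the arm or the gripper's body presses on something with over 40 N, if the wrist force passes 120 N, or if a joint passes its speed limit or range.

ROBOT

A 7-joint arm with a two-finger parallel gripper is mounted at the origin on the work surface. World frame = base frame: x ahead of the robot, y to its left, z up, the work surface at z = 0. Lengths are in mm, angles in rad, forces in N, time in s.
With the tool pointing down it reaches from about 425 to 950 mm from the base axis. Payload 4.7 kg.
Tool frame: the origin (TCP) lies on the centre line of the jaws, within the pads' length; the fingertips stand 22 mm ahead of it and the grasp point (between the pads) lies 3 mm ahead of it; z points along the fingers, y is the line along which they close (so a half turn about z gives the same grasp; the last joint's range is limited). The gripper opens to 85 mm and grips with 20 to 120 N. Pads are 22 mm wide; open, the fingers measure 114 mm over their backs; the gripper's body (76 mm by 85 mm) begins 54 mm behind the grasp point. The pads swing forward as they close: fully open they stand 13 mm farther back than shut.
Start: joints at [-1.329, 0.469, -0.049, 1.532, 0.024, 1.141, -0.082], TCP at [180.523, 650.429, 253.335] pointing down, gripper open.
Joint ranges: [-2.59, 2.59], [-0.33, 1.99], [-1.39, 1.29], [0.1, 2.45], [-1.04, 4.18], [0.21, 1.99], [-2.66, 2.66]. Speed limits (rad/s): [2.57, 2.57, 3.14, 3.14, 3.14, 3.14, 3.14].

INTERFACE

Orientations are given as a rotation vector (axis times angle).
In Python, from workcell import * gives the robot as it stands.
- The arm moves only by the tool play_rows, never from a script. Its argument "deltas" is a list that holds one entry, the list of rows, each a list of 5 numbers: the closure, from 0 (fully open) to 1 (shut), then the shift along the tool's x, y, z in m, then the turn about the tool's z in rad. A call has 1 to 20 rows; each row shifts and turns the commanded pose from where the row before left it, along the tool's axes as they then stand; what a row does not reach is not made up. A row lasts 1/10 s, in which the tool goes at most 50 mm and 8.59 degrees, less where a joint would pass 70% of its speed; a pose out of reach is approached as far as the arm can. A call with a gripper value outside its range is refused whole. The fingers move at their own pace and stop on an object; the grip force is fixed at half the most. Time passes only in rows, so rows that do not move let the fingers close. It gives the time, the measured TCP pose, the force, the opening and the grip force at its end, in the units of the state.
- get_obs(): the state, without advancing time (a new reading comes with each control period).
- capture(name): name is "scene" or "top" or "wrist"; returns a dict with "frame" (384x512x3 uint8, red, green, blue), "z_map" (384x512 float32, mm along the optical axis (not along the pixel's ray), 0 where there is no reading), "K" (3x3 intrinsics, pixels), "R" (3x3) and "t" (3): a world point X has camera coordinates R X + t; the wrist camera has in their place "T_tool_cam" (4x4, takes a point from camera to tool coordinates, whose origin is the TCP and whose axes are the flange's). Camera axes: x right, y down, z forward; pixel columns grow to the right and rows downward; lengths in mm; the calibration is good to about 2 mm. The wrist camera is an equidistant fisheye: a pixel r from the principal point sees the ray r / f radians off the axis. A picture is of the moment at which its call begins: read the wrist's pose just before it.
- job_done(): hands the job in; it is judged then, once.
The state is a dict: "time": time; "joint_positions": joint angles; "joint_vel": joint speeds; "tau": joint torques, N m; "ee_pos": TCP position; "tcp_rot": TCP orientation; "force": force on the tool from outside, world axes, zero at the start; "torque": the same for the moment, N m; "grip_width": finger opening in mm; "grasp_force": force on a finger pad.
Only numpy, scipy, OpenCV 4.12 (cv2) and the standard library are available. Lean on these libraries where they do the work, as an engineer would, in place of code of your own. Each camera call takes 0.05 s, during which the arm holds its last target. There are 200 camera calls.

## Working session

There is one attempt and no reset: what is moved stays moved. The work goes in short steps, Python scripts to look and compute and a tool call to move; the robot and the scene stay as the last step left them, time stands still between calls to the robot, and variables do not carry over. Pictures are saved under pics/ and viewed, at most 10 in all, crops included, and the job is handed in when it is done.

Besides the shell and the picture viewer there is one more tool, called as name([rows], argument=value, ...), one row to a line, values as JSON. play_rows: Moves the arm, as the interface text tells. Its arguments: {"type":"object","properties":{"deltas":{"type":"array","items":{"type":"array","items":{"type":"array","items":{"type":"number"}}}}},"required":["deltas"]}

```bash
ls; mkdir -p pics; cat > h.py <<'E'
from workcell import *
import numpy as np, cv2
from scipy.spatial.transform import Rotation as Rn
def world(c):
    K,R,t,z=c["K"],np.array(c["R"]),np.array(c["t"]),c["z_map"]
    v,u=np.mgrid[:384,:512]
    P=np.stack([(u-K[0,2])/K[0,0]*z,(v-K[1,2])/K[1,1]*z,z],-1)
    return (P-t)@R
def save(n,f,s=1.5):
    cv2.imwrite("pics/"+n,cv2.resize(f[...,::-1],None,fx=s,fy=s,interpolation=cv2.INTER_CUBIC))
E
python3 - <<'E'
from h import *
o=get_obs(); print(o)
s=capture("scene");t=capture("top")
save("a.png",np.hstack([s["frame"],t["frame"]]),0.78)
np.save("s.npy",s,allow_pickle=True);np.save("t.npy",t,allow_pickle=True)
for c in(s,t): print(c["K"],c["R"],c["t"],-np.array(c["R"]).T@c["t"])
for n,c in(("s",s),("t",t)):
    W=world(c);H=cv2.cvtColor(c["frame"],cv2.COLOR_RGB2HSV)
    for nm,lo,hi in(("yellow",(22,150,120),(34,255,255)),("blue",(95,120,40),(130,255,255))):
        m=cv2.inRange(H,lo,hi);k,l,st,ce=cv2.connectedComponentsWithStats(m)
        for i in range(1,k):
            if st[i,4]>25:
                w=W[(l==i)&(c["z_map"]>0)]; print(n,nm,st[i],np.percentile(w,[2,50,98],axis=0).round(0).tolist())
E
```

```text
pics
{'time': 0.0, 'joint_positions': array([-1.32891329,  0.46946425, -0.04856206,  1.53371732,  0.02411486,
        1.14098221, -0.08230177]), 'joint_vel': array([-0.00152467, -0.00108676, -0.00017022, -0.00064065, -0.00050405,
       -0.00065684, -0.00175913]), 'tau': array([ 1.71316660e-03, -5.10308969e+01, -4.66988096e-02, -2.37716621e+01,
        1.04463336e-02,  7.39235751e-03, -6.16774386e-06]), 'ee_pos': array([180.41762994, 649.87375739, 252.23599128]), 'tcp_rot': array([-4.24012669e-01, -3.11267697e+00,  3.10706908e-03]), 'force': array([-0.3114409 , -0.1387025 ,  0.34355836]), 'torque': array([ 0.01761475,  0.00929558, -0.03124272]), 'grasp_force': 0.0, 'grip_width': 85.25651344493183}
[[426.90525898   0.         259.49409398]
 [  0.         426.90525898 188.86608905]
 [  0.           0.           1.        ]] [[ 0.87392207  0.48588429  0.01329161]
 [ 0.35376276 -0.61705674 -0.70291741]
 [-0.33333486  0.61899712 -0.71114727]] [-452.61873152 -245.14934985 1295.31740912] [ 914.05265013 -733.14846595  754.85772823]
[[373.06697424   0.         254.95484426]
 [  0.         373
[... 291 characters left out ...]
47  992.05797812]
s blue [52  0 25  5 67] [[-1225.0, 792.0, -201.0], [-1127.0, 804.0, -186.0], [-1041.0, 813.0, -159.0]]
s blue [275 130   6  28  65] [[542.0, 35.0, 13.0], [547.0, 39.0, 45.0], [550.0, 57.0, 85.0]]
s blue [289 134   6  27  68] [[580.0, 42.0, 14.0], [584.0, 47.0, 45.0], [587.0, 63.0, 86.0]]
s blue [100 322 106  62 874] [[612.0, -600.0, 225.0], [694.0, -596.0, 227.0], [761.0, -592.0, 229.0]]
t blue [ 421   86   53  102 3098] [[606.0, -601.0, 33.0], [677.0, -589.0, 174.0], [789.0, -587.0, 230.0]]
t blue [162 194  14   5  30] [[573.0, 46.0, 71.0], [580.0, 59.0, 83.0], [583.0, 75.0, 86.0]]
t blue [164 209  14   5  40] [[535.0, 39.0, 72.0], [541.0, 52.0, 83.0], [546.0, 69.0, 86.0]]
```

View pics/a.png

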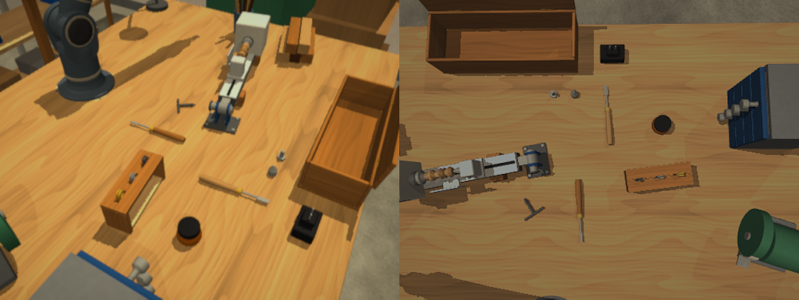

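The scene shows the lathe near (580,50) mm and the rack to its right (top view, about pixel 334,228) with three clips; the pin head faces the robot. Next, coarse poses from depth.

```bash
python3 - <<'E'
from h import *
s=np.load("s.npy",allow_pickle=True).item();t=np.load("t.npy",allow_pickle=True).item()
W=world(t)
# rack top: height 85..100 in region
for nm,reg,zl in(("rack",(270,200,400,260),(86,100)),("bed",(20,180,200,250),(76,90)),("base",(150,170,210,250),(4,12))):
    x0,y0,x1,y1=reg;w=W[y0:y1,x0:x1].reshape(-1,3);w=w[(w[:,2]>zl[0])&(w[:,2]<zl[1])]
    r=cv2.minAreaRect(w[:,:2].astype(np.float32));print(nm,len(w),r,np.median(w[:,2]),cv2.boxPoints(r).round(0).tolist())
a=cv2.resize(t["frame"][165:265,120:250],None,fx=4,fy=4,interpolation=cv2.INTER_CUBIC)
b=cv2.resize(t["frame"][195:255,280:390],None,fx=4,fy=4,interpolation=cv2.INTER_CUBIC)
c=cv2.resize(s["frame"][105:180,250:330],None,fx=3.4,fy=3.4,interpolation=cv2.INTER_CUBIC)
d=cv2.resize(s["frame"][185:305,125:220],None,fx=3,fy=3,interpolation=cv2.INTER_CUBIC)
C=np.zeros((600,800,3),np.uint8)
for im,(y,x) in((a,(0,0)),(b,(400-0,0)),(c,(0,520)),(d,(256,520))):
    h,w=im.shape[:2];h=min(h,600-y);w=min(w,800-x);C[y:y+h,x:x+w]=im[:h,:w]
cv2.imwrite("pics/b.png",C[...,::-1])
E
```

```text
rack 2330 ((502.562744140625, -340.83294677734375), (70.5107650756836, 199.86505126953125), 7.712679386138916) 94.44283057594657 [[454.0, -247.0], [481.0, -445.0], [551.0, -435.0], [524.0, -237.0]]
bed 2338 ((523.341064453125, 224.13589477539062), (102.3348617553711, 370.4898681640625), 8.499163627624512) 82.40378212207281 [[445.0, 400.0], [500.0, 33.0], [601.0, 48.0], [547.0, 415.0]]
base 766 ((546.3428955078125, 55.5023193359375), (155.33633422851562, 209.12416076660156), 85.22039031982422) 8.186845711941366 [[436.0, -13.0], [644.0, -31.0], [657.0, 124.0], [449.0, 142.0]]
```

View pics/b.png

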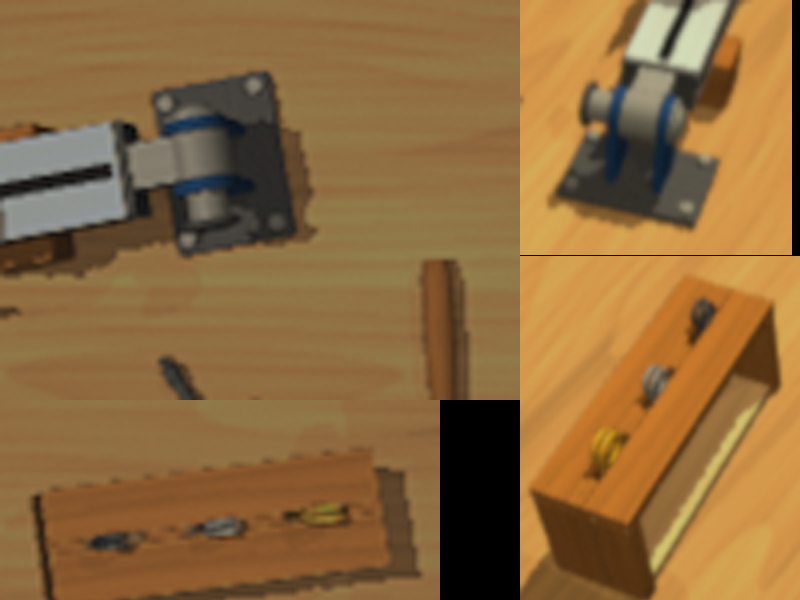

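The yellow clip hangs in the rack's −y end slot (crop, about 325,515), with the steel and dark clips beyond it. The pin head sticks out on the robot side (crop, 208,210). I'll turn the tool and hover near the pin for a close look.

play_rows([
  [[0,0,0,0,0.1444],[0,0,0,0,0.1444],[0,0,0,0,0.1444],[0,0,0,0,0.1444],[0,0,0,0,0.1444],[0,0,0,0,0.1444],[0,0,0,0,0.1444],[0.5,0,0,0,0.1444]],
])

```text
time: 0.9
ee_pos: [180.4, 650.1, 252.7]
tcp_rot: [2.062, 2.37, -0.002]
force: [0.7, -0.4, 0.0]
grip_width: 73.0
grasp_force: 0.0
```

play_rows([
  [[1,-0.046,0.015,0,0],[1,-0.046,0.015,0,0],[1,-0.046,0.015,0,0],[1,-0.046,0.015,0,0],[1,-0.046,0.015,0,0],[1,-0.046,0.015,0,0],[1,-0.046,0.015,0,0],[1,-0.046,0.015,0,0],[1,-0.046,0.015,0,0],[1,-0.046,0.015,0,0],[1,-0.046,0.015,0,0],[1,-0.046,0.015,0,0],[1,-0.046,0.015,0,0],[1,-0.046,0.015,0,0],[1,0,0,0,0],[1,0,0,0,0]],
])

```text
time: 2.5
ee_pos: [481.2, 42.4, 253.0]
tcp_rot: [-2.058, -2.373, 0.001]
force: [-0.3, -0.6, -0.3]
grip_width: -0.0
grasp_force: 0.0
```

```bash
cat >> h.py <<'E'
def wcap():
    o=get_obs();c=capture("wrist");T=np.eye(4);T[:3,:3]=Rn.from_rotvec(o["tcp_rot"]).as_matrix();T[:3,3]=o["ee_pos"]
    c["T"]=T@np.array(c["T_tool_cam"]);c["o"]=o;return c
def rays(c,uv):
    K=c["K"];uv=np.atleast_2d(uv).astype(float);a=(uv[:,0]-K[0,2])/K[0,0];b=(uv[:,1]-K[1,2])/K[1,1]
    th=np.hypot(a,b);k=np.where(th>1e-9,np.sin(th)/np.maximum(th,1e-9),1)
    return np.stack([a*k,b*k,np.cos(th)],1)
def onz(c,uv,z):
    d=rays(c,uv)@c["T"][:3,:3].T;p=c["T"][:3,3];return p+d*((z-p[2])/d[:,2])[:,None]
def wworld(c):
    v,u=np.mgrid[:384,:512];d=rays(c,np.stack([u.ravel(),v.ravel()],1))
    d=d/np.maximum(d[:,2:],1e-3)*c["z_map"].reshape(-1,1);return (d@c["T"][:3,:3].T+c["T"][:3,3]).reshape(384,512,3)
def proj(c,P):
    p=(np.atleast_2d(P)-c["T"][:3,3])@c["T"][:3,:3];th=np.arctan2(np.hypot(p[:,0],p[:,1]),p[:,2]);ph=np.arctan2(p[:,1],p[:,0]);K=c["K"]
    return np.stack([K[0,2]+K[0,0]*th*np.cos(ph),K[1,2]+K[1,1]*th*np.sin(ph)],1)
E
python3 - <<'E'
from h import *
c=wcap();o=c["o"];print(o["time"],o["ee_pos"],o["tcp_rot"],o["joint_positions"],o["force"],o["grip_width"]);print(c["T_tool_cam"],c["K"])
np.save("w1.npy",c,allow_pickle=True);save("w1.png",c["frame"])
W=wworld(c);H=cv2.cvtColor(c["frame"],cv2.COLOR_RGB2HSV);m=cv2.inRange(H,(95,120,40),(130,255,255))
k,l,st,ce=cv2.connectedComponentsWithStats(m)
for i in range(1,k):
    if st[i,4]>60: w=W[(l==i)&(c["z_map"]>0)]; print(st[i],np.percentile(w,[2,50,98],axis=0).round(0).tolist() if len(w) else 0)
E
```

```text
2.5 [481.16190267  42.39317248 252.99333075] [-2.05833138e+00 -2.37267933e+00  9.83059339e-04] [-0.71069369  0.16293823  0.60900792  2.0020981  -0.10981855  1.00900674
  0.09246583] [-0.26533094 -0.5917802  -0.30704118] -0.0036068481455503844
[[-3.64807135e-04 -9.56202656e-01 -2.92705224e-01  7.40594173e+01]
 [ 9.99999537e-01 -8.82639602e-05 -9.57990188e-04  1.81483919e-01]
 [ 8.90197440e-04 -2.92705438e-01  9.56202245e-01 -1.21423436e+02]
 [ 0.00000000e+00  0.00000000e+00  0.00000000e+00  1.00000000e+00]] [[297.31863964   0.         254.96070981]
 [  0.         297.31863964 194.95901585]
 [  0.           0.           1.        ]]
[309 158  10  30 188] [[535.0, 46.0, 72.0], [540.0, 59.0, 84.0], [544.0, 72.0, 87.0]]
[346 160   8  26 136] [[572.0, 54.0, 77.0], [577.0, 67.0, 84.0], [582.0, 77.0, 86.0]]
```

View pics/w1.png

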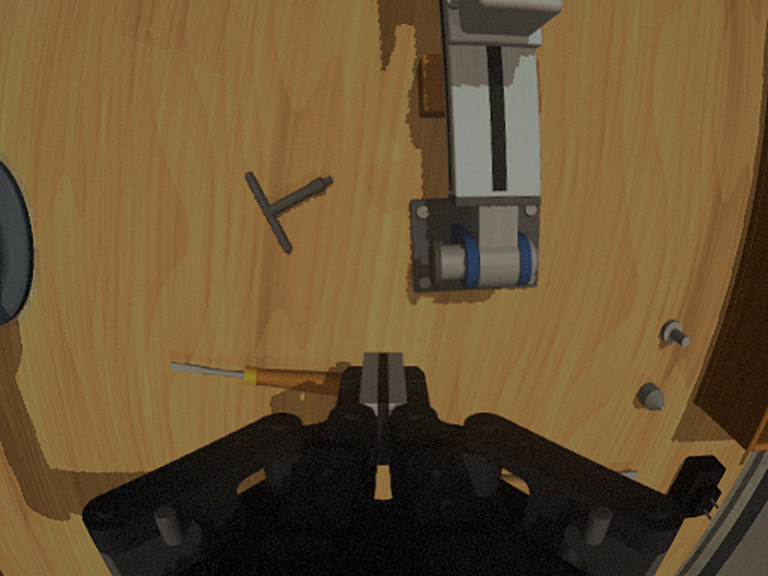

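The wrist view shows the bracket (blue cheeks at about 465,255 and 525,255), the pin head between 430 and 445 px, and the bed above. Fitting the lathe frame now.

```bash
python3 - <<'E'
from h import *
c=np.load("w1.npy",allow_pickle=True).item();W=wworld(c);t=np.load("t.npy",allow_pickle=True).item();Wt=world(t)
w=W[30:130,290:365].reshape(-1,3);w=w[(abs(w[:,2]-82)<4)];r=cv2.minAreaRect(w[:,:2].astype(np.float32));print("bed",len(w),r,w[:,2].mean())
yaw=np.deg2rad(r[2] if r[2]<45 else r[2]-90)
ex=np.array([np.cos(yaw),np.sin(yaw)]);ey=np.array([-ex[1],ex[0]]);ctr=np.array(r[0])
print("yaw",yaw,"bed ctr along lathe x,y",ctr@ex,ctr@ey)
for n,V in(("w",W[125:200,270:365].reshape(-1,3)),("t",Wt[180:230,150:195].reshape(-1,3))):
    L=np.c_[V[:,:2]@ex,V[:,:2]@ey,V[:,2]]
    L=L[(L[:,2]>40)&(L[:,1]<ctr@ey+200)]
    q=L[(L[:,2]>60)]
    for x in range(515,620,4):
        k=q[(q[:,0]>=x)&(q[:,0]<x+4)&(q[:,1]<95)]
        if len(k)>3: print(n,x,len(k),k[:,1].min().round(),k[:,1].max().round(),k[:,2].max().round(1),k[k[:,2]>k[:,2].max()-1.5][:,1].mean().round(1))
E
```

```text
bed 5720 ((540.1058349609375, 155.6547088623047), (60.67816162109375, 101.15194702148438), 10.823541641235352) 82.82999948620993
yaw 0.18890643836626775 bed ctr along lathe x,y 559.727051570327 51.46191883566755
w 515 133 -64.0 -31.0 85.8 -47.9
w 519 77 -62.0 -31.0 85.2 -49.3
w 523 90 -59.0 -36.0 80.8 -48.4
w 527 138 -59.0 5.0 83.6 -3.0
w 531 145 -59.0 6.0 84.5 -0.6
w 535 215 -67.0 6.0 87.2 -46.6
w 539 188 -64.0 5.0 86.9 -48.9
w 543 290 -66.0 5.0 87.5 -47.7
w 547 259 -65.0 5.0 86.5 -48.4
w 551 259 -65.0 5.0 87.3 -48.8
w 555 244 -65.0 5.0 86.5 -47.5
w 559 247 -66.0 5.0 87.0 -48.9
w 563 258 -66.0 5.0 87.1 -49.0
w 567 245 -64.0 5.0 86.5 -47.9
w 571 199 -65.0 5.0 86.3 -48.5
w 575 177 -65.0 5.0 86.9 -47.4
w 579 166 -66.0 5.0 86.7 -48.6
w 583 117 -64.0 5.0 85.4 -41.6
w 587 72 -57.0 5.0 84.5 -0.4
w 591 10 -54.0 -40.0 77.2 -45.4
t 515 25 -64.0 -31.0 84.8 -44.4
t 519 16 -58.0 -31.0 83.0 -42.9
t 523 15 -58.0 -36.0 81.3 -46.6
t 527 26 -58.0 7.0 83.8 2.4
t 531 29 -59.0 2.0 84.8 -1.3
t 535 35 -65.0 3.0 85.3 -34.0
t 539 35 -65.0 2.0 85.8 -43.6
t 543 45 -65.0 -0.0 86.6 -47.8
t 547 44 -65.0 0.0 89.5 -49.7
t 551 50 -65.0 -0.0 88.3 -49.8
t 555 42 -65.0 -1.0 86.2 -45.8
t 559 44 -64.0 -2.0 88.6 -41.4
t 563 44 -65.0 -3.0 87.6 -45.6
t 567 42 -65.0 -3.0 87.7 -43.5
t 571 38 -64.0 -4.0 86.7 -50.3
t 575 28 -65.0 -5.0 87.5 -42.8
t 579 31 -65.0 -5.0 85.0 -46.4
t 583 19 -62.0 -4.0 84.6 -49.9
t 587 16 -58.0 -4.0 79.5 -43.9
```

play_rows([
  [[1,0,0,0.044,-0.047],[1,0,0,0.045,0],[1,0,0,0.045,0],[1,0,0,0.044,0],[1,0,0.002,0,0],[1,0,0.004,0,0],[1,0,0.003,0,0],[1,0,0.002,0,0],[1,0,0.002,0,0],[1,0,0.002,0,0],[1,0,0,0,0],[1,0,0,0,0]],
])

```text
time: 3.75
ee_pos: [496.0, 46.4, 75.5]
tcp_rot: [-1.999, -2.424, -0.0]
force: [-0.5, 0.5, -1.1]
grip_width: 0.1
grasp_force: 0.0
```

```bash
cat >> h.py <<'E'
YAW=0.189
def L(p):
    e=np.array([np.cos(YAW),np.sin(YAW)]);p=np.atleast_2d(p);return np.c_[p[:,:2]@e-559.7,p[:,:2]@np.array([-e[1],e[0]])+48.3,p[:,2]]
def st():
    o=get_obs();M=Rn.from_rotvec(o["tcp_rot"]).as_matrix();f=L(o["force"])[0]-L([0,0,0])[0]
    print(round(o["time"],2),"L",L(o["ee_pos"])[0].round(1),"tooly yaw",np.arctan2(M[1,1],M[0,1]).round(4),"F",f.round(1),"T",o["torque"].round(2),"w",round(o["grip_width"],1),round(o["grasp_force"],1));return o
E
python3 - <<'E'
from h import *
st();c=wcap();save("w2.png",c["frame"],1)
E
```

```text
3.75 L [-63.8   0.6  75.5] tooly yaw 0.1918 F [-0.4  0.6 -1.1] T [ 0.02 -0.02 -0.01] w 0.1 0.0
```

View pics/w2.png

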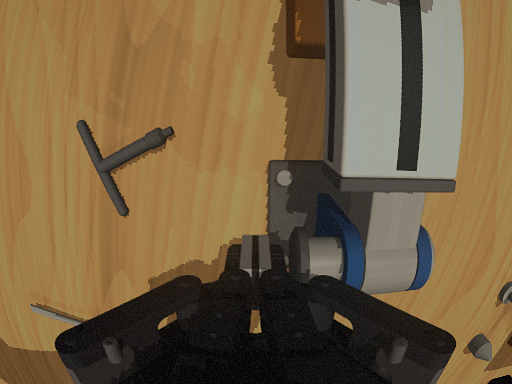

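Closed fingers are level with the head, about 8 mm short of it (fingers at 255,260; head disc at 300,258), with the linkage clear above. Pushing slowly now.

play_rows([
  [[1,0,0.002,0,0],[1,0,0.002,0,0],[1,0,0.002,0,0],[1,0,0.002,0,0],[1,0,0.0015,0,0],[1,0,0.0015,0,0],[1,0,0.0015,0,0],[1,0,0.0015,0,0]],
])

```text
time: 4.6
ee_pos: [507.7, 48.7, 74.7]
tcp_rot: [-1.997, -2.421, 0.005]
force: [-4.8, -1.1, 2.2]
grip_width: 0.0
grasp_force: 2.6
```

play_rows([
  [[1,0,0.001,0,0],[1,0,0.001,0,0],[1,0,0.001,0,0],[1,0,0.001,0,0]],
])

```text
time: 5.0
ee_pos: [511.6, 49.4, 74.7]
tcp_rot: [-1.997, -2.421, 0.005]
force: [-4.0, -1.4, 2.1]
grip_width: -0.1
grasp_force: 2.6
```

play_rows([
  [[1,0,0.001,0,0],[1,0,0.001,0,0],[1,0,0.001,0,0],[1,0,0.001,0,0],[1,0,0.001,0,0]],
])

```text
time: 5.5
ee_pos: [516.6, 50.3, 74.7]
tcp_rot: [-1.997, -2.421, 0.005]
force: [-5.5, -0.8, 2.9]
grip_width: -0.1
grasp_force: 2.6
```

play_rows([
  [[1,0,0.001,0,0],[1,0,0.001,0,0],[1,0,0.001,0,0]],
])

```text
time: 5.8
ee_pos: [517.6, 50.6, 74.4]
tcp_rot: [-1.995, -2.418, 0.009]
force: [-9.8, -2.2, 4.7]
grip_width: 0.3
grasp_force: 5.2
```

play_rows([
  [[1,0,0.0007,0,0],[1,0,0.0007,0,0],[1,0,0.0006,0,0]],
])

```text
time: 6.1
ee_pos: [517.7, 50.6, 73.9]
tcp_rot: [-1.993, -2.416, 0.014]
force: [-13.0, -2.1, 7.2]
grip_width: -0.4
grasp_force: 6.8
```

Force rose with no further travel: the pin is on its stop. Backing off, then moving over to look at the cross-hole from close above.

play_rows([
  [[1,0,-0.008,0,0],[1,0,-0.01,0,0],[1,0,0,-0.04,0],[1,0,0,-0.04,0],[1,-0.02,0.035,0,0],[1,-0.02,0.035,0,0],[1,-0.01,0.02,0,0],[1,0,0,0.03,0],[1,0,0,0.036,0],[1,0,0,0,0],[1,0,0,0,0],[1,0,0,0,0]],
])

```text
time: 7.3
ee_pos: [604.9, 16.2, 91.1]
tcp_rot: [1.997, 2.422, 0.004]
force: [-0.2, 0.4, -0.1]
grip_width: 0.2
grasp_force: 0.0
```

```bash
python3 - <<'E'
from h import *
st();c=wcap();np.save("w3.npy",c,allow_pickle=True)
f=c["frame"];P=[L2 for L2 in [(34,0,78.5),(0,0,66)]]
e=np.array([np.cos(YAW),np.sin(YAW)]);n=np.array([-e[1],e[0]])
for a in P:
    w=np.r_[(a[0]+559.7)*e+(a[1]-48.3)*n,a[2]];print(a,proj(c,w))
u,v=proj(c,w)[0]
save("w3.png",f,1)
u,v=map(int,proj(c,np.r_[(34+559.7)*e-48.3*n,78.5])[0]);cv2.imwrite("pics/w3c.png",cv2.resize(f[max(0,v-60):v+60,max(0,u-110):u+50][...,::-1],None,fx=5,fy=5,interpolation=cv2.INTER_CUBIC));print(max(0,u-110),max(0,v-60))
E
```

```text
7.3 L [ 37.5 -49.4  91.1] tooly yaw 0.1918 F [-0.2  0.4 -0.1] T [-0.02 -0.01  0.05] w 0.2 0.0
(34, 0, 78.5) [[247.42462274 160.70396158]]
(0, 0, 66) [[181.24617458 156.8319632 ]]
137 100
```

View pics/w3c.png

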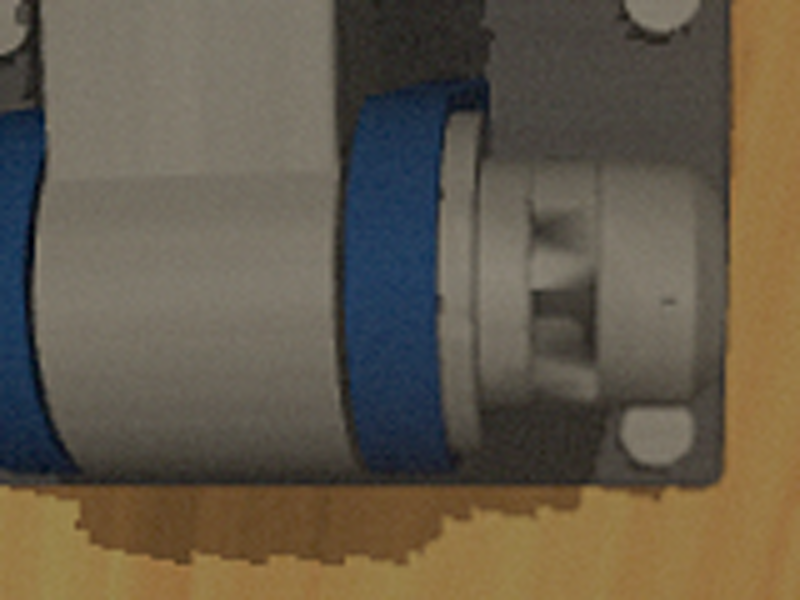

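The pin is home: its free end with the cross-hole is clear of the washer. The dark mouth is at about crop (563,320), i.e. image (249.6,164). Checking with depth.

```bash
python3 - <<'E'
from h import *
c=np.load("w3.npy",allow_pickle=True).item();W=wworld(c);g=c["frame"].mean(2)
for v in range(128,186,1):
    print(v,*[ (lambda q:"(%.1f,%.1f,%.1f)%d"%(*q,g[v,u]))(L(W[v,u])[0]) for u in(238,246,249,252,262)])
E
```

```text
128 (26.1,10.0,9.4)66 (37.1,24.7,212.5)69 (33.5,10.0,8.8)69 (35.6,9.9,8.6)66 (42.4,10.0,9.2)67
129 (26.0,9.2,7.8)69 (31.5,9.4,10.4)68 (33.6,9.3,9.7)68 (35.6,9.2,7.6)67 (42.4,9.3,8.7)66
130 (26.1,8.7,10.0)69 (31.5,8.6,9.6)66 (33.5,8.6,8.8)70 (35.6,8.7,9.7)70 (42.4,8.6,9.0)73
131 (26.0,7.9,8.8)70 (33.1,12.8,68.2)60 (34.6,12.8,68.4)66 (36.0,12.8,68.1)63 (40.9,12.7,66.9)65
132 (29.3,12.5,70.0)73 (33.2,12.5,70.3)74 (34.6,12.3,68.3)72 (36.0,12.4,69.4)71 (40.8,12.4,69.3)73
133 (29.4,12.1,71.2)81 (33.2,12.1,71.6)75 (34.6,12.1,71.0)80 (36.0,12.2,72.9)80 (40.8,12.1,70.7)79
134 (29.5,11.8,72.7)85 (33.2,11.6,71.4)87 (34.6,11.6,71.5)83 (36.0,11.7,72.7)85 (40.8,11.6,71.5)87
135 (29.5,11.3,73.0)91 (33.2,11.2,72.5)89 (34.7,11.4,73.7)88 (36.1,11.3,73.4)93 (40.7,11.3,73.3)91
136 (29.5,10.9,73.3)95 (33.2,10.8,72.4)97 (34.6,10.9,73.4)93 (36.0,10.8,72.9)93 (40.7,10.9,73.3)95
137 (29.6,10.5,74.6)94 (33.2,10.4,73.1)97 (34.7,10.5,74.4)97 (36.1,10.6,75.2)99 (40.7,10.4,73.4)95
138 (29.6,10.0,74.5)97 (33.3,10.0,74.4)98 (34.7,10.1,75.4)97 (36.1,10.0,74.3)99 (40.7,10.0,73.9)101
139 (29.6,9.7,75.4)100 (33.3,9.5,7
[... 3911 characters left out ...]
29.3,-9.7,74.2)59 (33.2,-9.9,73.5)56 (34.6,-9.7,74.3)63 (36.1,-9.7,74.3)79 (40.9,-9.8,73.9)66
180 (29.3,-10.4,73.3)53 (33.1,-10.6,72.5)51 (34.6,-10.7,72.1)52 (36.1,-10.4,73.4)56 (40.9,-10.9,71.5)50
181 (25.7,-27.5,8.4)46 (31.3,-27.5,8.6)48 (33.5,-27.3,9.3)45 (35.6,-27.7,7.7)51 (42.5,-26.3,13.1)62
182 (25.7,-28.2,8.5)42 (31.3,-28.3,8.3)42 (33.5,-28.1,9.0)48 (35.6,-28.0,9.3)48 (42.6,-27.1,12.9)89
183 (25.7,-28.8,9.1)43 (31.4,-28.6,9.8)47 (33.5,-28.9,8.6)46 (35.6,-29.1,8.2)40 (42.6,-28.0,12.2)108
184 (25.7,-29.3,9.9)43 (31.3,-29.6,8.8)48 (33.5,-29.6,9.0)51 (35.6,-29.5,9.4)45 (42.6,-28.7,12.1)109
185 (25.7,-30.3,9.0)47 (31.3,-30.3,9.0)45 (33.5,-30.1,9.7)50 (35.6,-30.2,9.3)48 (42.6,-29.3,12.5)114
```

The hole mouth is at L about (34.9, −1.9), leaning about 0.16 rad to −y, and the pin is home. Now to the rack for the clip.

play_rows([
  [[0.5,0,0,-0.05,0],[0.5,0,0,-0.05,0.057],[0.5,-0.0371,-0.01244,0,0],[0.5,-0.0371,-0.01244,0,0],[0.5,-0.0371,-0.01244,0,0],[0.5,-0.0371,-0.01244,0,0],[0.5,-0.0371,-0.01244,0,0],[0.5,-0.0371,-0.01244,0,0],[0.5,-0.0371,-0.01244,0,0],[0.5,-0.0371,-0.01244,0,0],[0.5,-0.0371,-0.01244,0,0],[0.5,-0.0371,-0.01244,0,0],[0.5,-0.0371,-0.01244,0,0],[0.5,-0.0371,-0.01244,0,0],[0.5,0,0,0.03,0],[0.5,0,0,0,0],[0.5,0,0,0,0]],
])

```text
time: 9.05
ee_pos: [516.3, -443.9, 160.0]
tcp_rot: [-2.065, -2.367, -0.002]
force: [0.7, 0.3, 0.3]
grip_width: 42.7
grasp_force: 0.0
```

```bash
python3 - <<'E'
from h import *
o=st();c=wcap();np.save("w4.npy",c,allow_pickle=True);f=c["frame"]
H=cv2.cvtColor(f,cv2.COLOR_RGB2HSV);W=wworld(c)
M=Rn.from_rotvec(o["tcp_rot"]).as_matrix()
def tool(P): return (P-o["ee_pos"])@M
m=cv2.inRange(H,(22,140,60),(34,255,255));m&=((W[...,2]>94)&(W[...,2]<125)).astype(np.uint8)*255
k,l,s,ce=cv2.connectedComponentsWithStats(m)
for i in range(1,k):
    if s[i,4]>30: 
        w=W[l==i];q=tool(w);r=cv2.minAreaRect(q[:,:2].astype(np.float32));print(s[i],"tool",np.percentile(q,[1,50,99],axis=0).round(1).tolist(),r,"z",np.percentile(w[:,2],[1,50,99]).round(1))
w=W.reshape(-1,3);w=w[(abs(w[:,2]-94.5)<1.5)];r=cv2.minAreaRect(tool(w)[:,:2].astype(np.float32));print("rack tool",r,w[:,2].mean())
b=f[90:290,150:370];cv2.imwrite("pics/w4.png",cv2.resize(b[...,::-1],None,fx=3,fy=3,interpolation=cv2.INTER_CUBIC))
E
```

```text
9.05 L [-136.  -484.7  160. ] tooly yaw 0.136 F [0.7 0.1 0.3] T [ 0.01  0.02 -0.02] w 42.7 0.0
[250 159   3  14  33] tool [[37.8, -2.8, 40.3], [42.2, -2.2, 41.8], [45.0, -1.6, 43.1]] ((41.312171936035156, -2.183641195297241), (7.465505599975586, 1.139248251914978), 0.09288953989744186) z [116.9 118.2 119.8]
[260 158   4  15  31] tool [[37.8, 3.0, 40.3], [42.4, 3.9, 41.9], [45.2, 4.6, 43.5]] ((41.45118713378906, 3.8322255611419678), (7.663102149963379, 1.4153716564178467), 4.783389568328857) z [116.6 118.2 119.8]
rack tool ((6.73779296875, -38.805511474609375), (296.9256896972656, 388.1669006347656), 8.211019515991211) 94.75823421692233
```

View pics/w4.png

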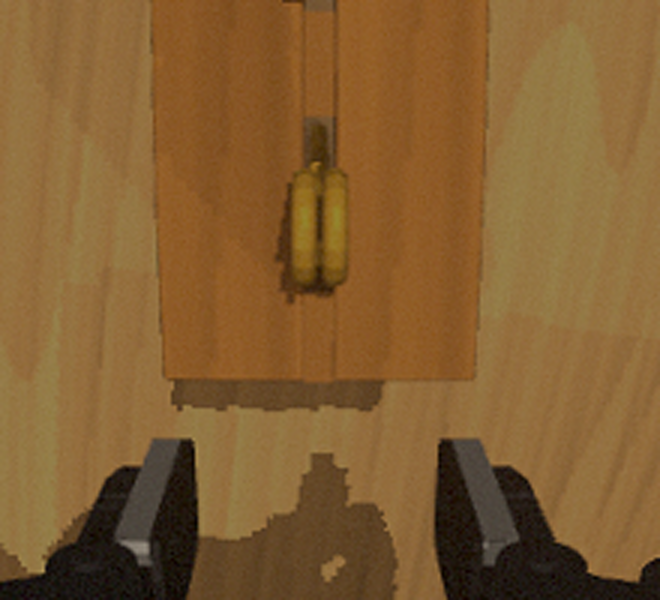

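The coil is at crop (320,228), two wire rings, with the bent leg toward tool +x (row 140). Coil centre in the tool frame ≈ (38.6, 0.9), top at z 118. Moving onto it and gripping.

play_rows([
  [[0.5,0.0193,0.0009,0,0],[0.5,0.0193,0,0,0],[0.5,0,0,0.015,0],[0.5,0,0,0.015,0],[0.5,0,0,0.012,0],[0.7,0,0,0,0],[1,0,0,0,0],[1,0,0,0,0],[1,0,0,0,0],[1,0,0,0,0],[1,0,0,0,0],[1,0,0,0,0]],
])

```text
time: 10.3
ee_pos: [511.2, -406.5, 117.2]
tcp_rot: [-2.067, -2.366, -0.0]
force: [1.2, 0.2, -0.3]
grip_width: 9.7
grasp_force: 60.0
```

play_rows([
  [[1,0,0,-0.01,0],[1,0,0,-0.02,0],[1,0,0,-0.025,0],[1,0,0,-0.03,0],[1,0,0,-0.03,0],[1,0,0,-0.02,0],[1,0,0,-0.005,0],[1,0,0,0,0],[1,0,0,0,0]],
])

```text
time: 11.2
ee_pos: [510.8, -405.9, 256.1]
tcp_rot: [-2.065, -2.364, -0.0]
force: [0.0, 0.2, -1.0]
grip_width: 10.0
grasp_force: 60.2
```

```bash
python3 - <<'E'
from h import *
o=st();c=wcap();np.save("w5.npy",c,allow_pickle=True);f=c["frame"]
H=cv2.cvtColor(f,cv2.COLOR_RGB2HSV);W=wworld(c);M=Rn.from_rotvec(o["tcp_rot"]).as_matrix();q=(W-o["ee_pos"])@M
print("expected tip px", proj(c,o["ee_pos"]+M@[-5,0,102]),proj(c,o["ee_pos"]+M@[2,0,11]))
m=cv2.inRange(H,(20,110,50),(36,255,255))
for v in range(120,300,6):
    u=np.where((m[v]>0)&(np.linalg.norm(q[v,:,:2],axis=1)<60)&(q[v,:,2]<115))[0]
    if len(u): print(v,u.min(),u.max(),np.median(q[v,u],axis=0).round(1))
b=f[120:320,160:360];cv2.imwrite("pics/w5.png",cv2.resize(b[...,::-1],None,fx=3,fy=3,interpolation=cv2.INTER_CUBIC))
E
```

```text
11.2 L [-134.2 -446.4  256.1] tooly yaw 0.1349 F [ 0.1  0.1 -1. ] T [ 0.01  0.01 -0.02] w 10.0 60.2
expected tip px [[255.01413982 207.75963461]] [[254.8795494  254.80920966]]
192 254 254 [13.2 -0.7 84.6]
198 256 256 [10.3  0.7 79.6]
204 258 258 [ 6.7  2.1 76.9]
216 254 256 [ 9.3  0.  46.5]
222 255 256 [ 6.8  0.3 43.2]
228 254 254 [ 7.7 -0.5 32. ]
234 248 248 [13.5 -3.4 11.2]
240 248 255 [10.9 -1.6  9.8]
246 258 258 [11.   1.5  3.2]
252 246 263 [9.  0.1 0.9]
258 246 265 [ 6.7  1.  -0.7]
264 246 265 [ 3.9 -2.2 -1.5]
270 246 260 [ 0.8 -2.3 -1.8]
276 247 262 [-3.7 -2.6 -0. ]
```

View pics/w5.png

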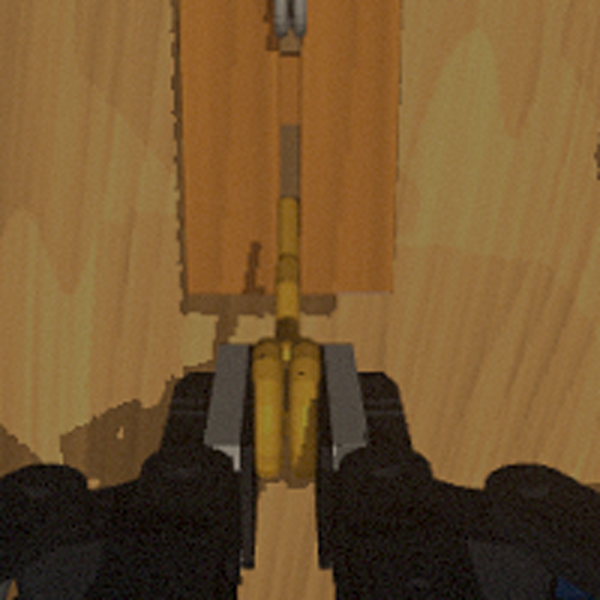

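The clip hangs straight from the pads (coil at 285,410; bent leg up to 288,200, facing the camera, hiding the straight leg). I'll find the tip's place relative to the pin by light touches on the pin's side and end.

play_rows([
  [[1,0.02,0.006,0,0],[1,0.04,0.0124,0,0],[1,0.04,0.0124,0,0],[1,0.04,0.0124,0,0],[1,0.04,0.0124,0,0],[1,0.04,0.0124,0,0],[1,0.04,0.0124,0,0],[1,0.04,0.0124,0,0],[1,0.04,0.0124,0,0],[1,0.04,0.0124,0,0],[1,0.04,0.0124,0,0],[1,0.04,0.0124,0,0],[1,0.023,0.0069,0,-0.054],[1,0,0,0,0],[1,0,0,0.03,0],[1,0,0,0.03,0],[1,0,0,0.02,0],[1,0,0,0.01,0],[1,0,0,0,0],[1,0,0,0,0]],
])

```text
time: 13.25
ee_pos: [594.9, 91.3, 168.0]
tcp_rot: [2.002, 2.419, 0.001]
force: [1.1, 1.3, -1.0]
grip_width: 9.8
grasp_force: 60.3
```

```bash
python3 - <<'E'
from h import *
o=st();c=wcap();np.save("w6.npy",c,allow_pickle=True);f=c["frame"];st()
b=f[90:290,160:360];cv2.imwrite("pics/w6.png",cv2.resize(b[...,::-1],None,fx=3,fy=3,interpolation=cv2.INTER_CUBIC))
E
```

```text
13.25 L [ 41.8  26.2 168. ] tooly yaw 0.188 F [ 1.3  1.  -1. ] T [-0.04 -0.03 -0.01] w 9.8 60.3
13.3 L [ 42.1  26.4 168.4] tooly yaw 0.1883 F [ 0.6 -0.1 -1.3] T [-0.01  0.03 -0.02] w 9.6 60.3
```

View pics/w6.png

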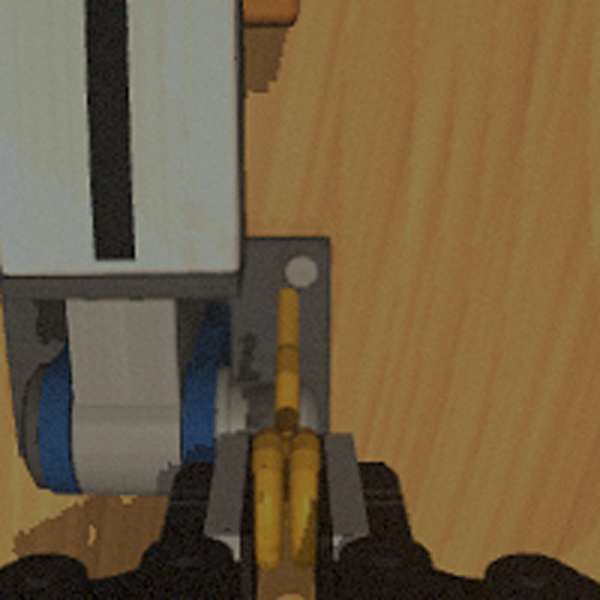

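Clip hangs beside the pin's free end on the bed side, tip clear. Feeling toward the pin's side.

play_rows([
  [[1,-0.001,0,0.003,0],[1,-0.001,0,0,0],[1,-0.0005,0,0,0],[1,0,0,0,0],[1,0,0,0,0]],
])

```text
time: 13.8
ee_pos: [594.9, 89.7, 164.4]
tcp_rot: [2.002, 2.421, 0.0]
force: [-0.8, 1.0, -1.6]
grip_width: 9.5
grasp_force: 60.3
```

play_rows([
  [[1,-0.0005,0,0,0],[1,-0.0005,0,0,0],[1,0,0,0,0]],
])

```text
time: 14.1
ee_pos: [595.0, 88.6, 164.3]
tcp_rot: [-2.002, -2.421, 0.0]
force: [-0.5, -0.2, -0.3]
grip_width: 9.6
grasp_force: 60.3
```

play_rows([
  [[1,-0.0005,0,0,0],[1,-0.0005,0,0,0],[1,0,0,0,0]],
])

```text
time: 14.4
ee_pos: [595.2, 87.6, 164.3]
tcp_rot: [-2.002, -2.421, -0.0]
force: [-0.5, 0.5, -0.9]
grip_width: 9.6
grasp_force: 60.3
```

play_rows([
  [[1,-0.0005,0,0,0],[1,-0.0005,0,0,0],[1,0,0,0,0]],
])

```text
time: 14.7
ee_pos: [595.4, 86.6, 164.3]
tcp_rot: [-2.002, -2.421, 0.0]
force: [-0.1, 0.5, -0.8]
grip_width: 9.6
grasp_force: 60.3
```

```bash
python3 - <<'E'
from h import *
st()
E
```

```text
14.7 L [ 41.3  21.5 164.3] tooly yaw 0.1887 F [ 0.   0.5 -0.8] T [-0.02 -0.01  0.06] w 9.6 60.3
```

play_rows([
  [[1,-0.0005,0,0,0],[1,-0.0005,0,0,0],[1,0,0,0,0]],
])

```text
time: 15.0
ee_pos: [595.5, 85.7, 164.3]
tcp_rot: [-2.002, -2.421, 0.0]
force: [-0.7, 0.7, -0.1]
grip_width: 9.7
grasp_force: 60.3
```

play_rows([
  [[1,-0.0005,0,0,0],[1,-0.0005,0,0,0],[1,0,0,0,0]],
])

```text
time: 15.3
ee_pos: [595.7, 84.9, 164.3]
tcp_rot: [-2.002, -2.421, -0.0]
force: [-0.2, 0.3, -0.2]
grip_width: 9.6
grasp_force: 60.3
```

```bash
python3 - <<'E'
from h import *
st()
E
```

```text
15.3 L [ 41.4  19.8 164.3] tooly yaw 0.1888 F [-0.2  0.3 -0.2] T [0.13 0.   0.03] w 9.6 60.3
```

play_rows([
  [[1,-0.0005,0,0,0],[1,-0.0005,0,0,0],[1,0,0,0,0]],
])

```text
time: 15.6
ee_pos: [595.9, 84.3, 164.3]
tcp_rot: [-2.002, -2.421, -0.001]
force: [0.2, 1.4, -0.5]
grip_width: 9.3
grasp_force: 60.3
```

```bash
python3 - <<'E'
from h import *
st()
E
```

```text
15.6 L [ 41.4  19.1 164.3] tooly yaw 0.189 F [ 0.5  1.4 -0.5] T [0.4  0.08 0.04] w 9.3 60.3
```

The torque shows contact at TCP L-y ≈ 20.1 (so TCP y − 5.1 is the tip offset from the pin axis). Now the same lightly on the pin's free end.

play_rows([
  [[1,0.007,0,0,0],[1,0,0.01,0,0],[1,0,0.01,0,0],[1,-0.01,0,0,0],[1,-0.0104,0,0,0],[1,0,-0.002,0,0],[1,0,-0.002,0,0],[1,0,0,0,0],[1,0,0,0,0]],
])

```text
time: 16.5
ee_pos: [613.9, 74.1, 164.3]
tcp_rot: [-2.001, -2.421, -0.001]
force: [0.8, -0.4, -0.9]
grip_width: 9.6
grasp_force: 60.2
```

```bash
python3 - <<'E'
from h import *
st()
E
```

```text
16.5 L [ 57.2   5.7 164.3] tooly yaw 0.1894 F [ 0.7 -0.6 -0.9] T [-0.05 -0.02 -0.05] w 9.6 60.2
```

play_rows([
  [[1,0,-0.001,0,0],[1,0,-0.001,0,0],[1,0,-0.001,0,0],[1,0,0,0,0]],
])

```text
time: 16.9
ee_pos: [611.0, 73.1, 164.3]
tcp_rot: [-2.002, -2.421, 0.0]
force: [-0.6, 0.2, -0.5]
grip_width: 9.8
grasp_force: 60.2
```

```bash
python3 -c "
from h import *
st()"
```

```text
16.9 L [ 54.2   5.3 164.3] tooly yaw 0.1889 F [-0.6  0.3 -0.5] T [-0.04 -0.03  0.01] w 9.8 60.2
```

play_rows([
  [[1,0,-0.0005,0,0],[1,0,-0.0005,0,0],[1,0,0,0,0]],
])

```text
time: 17.2
ee_pos: [610.2, 72.9, 164.3]
tcp_rot: [-2.002, -2.421, 0.0]
force: [-0.5, 0.0, -1.1]
grip_width: 9.6
grasp_force: 60.2
```

```bash
python3 -c "
from h import *
st()"
```

```text
17.2 L [ 53.3   5.2 164.3] tooly yaw 0.1888 F [-0.5  0.1 -1.1] T [-0.01  0.   -0.04] w 9.6 60.2
```

play_rows([
  [[1,0,-0.0005,0,0],[1,0,-0.0005,0,0],[1,0,0,0,0]],
])

```text
time: 17.5
ee_pos: [609.2, 72.7, 164.3]
tcp_rot: [-2.002, -2.421, -0.0]
force: [-0.2, 0.5, -0.7]
grip_width: 9.9
grasp_force: 60.2
```

```bash
python3 -c "
from h import *
st()"
```

```text
17.5 L [ 52.3   5.2 164.3] tooly yaw 0.1888 F [-0.1  0.6 -0.7] T [-0.02  0.02  0.03] w 9.9 60.2
```

play_rows([
  [[1,0,-0.0005,0,0],[1,0,0,0,0]],
])

```text
time: 17.7
ee_pos: [608.7, 72.6, 164.3]
tcp_rot: [-2.002, -2.421, 0.0]
force: [0.0, -0.9, 0.3]
grip_width: 9.9
grasp_force: 60.2
```

```bash
python3 -c "
from h import *
st()"
```

```text
17.7 L [ 51.8   5.2 164.3] tooly yaw 0.1888 F [-0.1 -0.9  0.3] T [-0.03  0.02  0.02] w 9.9 60.2
```

play_rows([
  [[1,0,-0.0005,0,0],[1,0,0,0,0]],
])

```text
time: 17.9
ee_pos: [608.2, 72.5, 164.3]
tcp_rot: [-2.002, -2.421, 0.0]
force: [-0.7, 0.6, -1.7]
grip_width: 9.5
grasp_force: 60.2
```

```bash
python3 -c "
from h import *
st()"
```

```text
17.9 L [ 51.3   5.2 164.3] tooly yaw 0.1888 F [-0.5  0.7 -1.7] T [-0.06 -0.03 -0.01] w 9.5 60.2
```

play_rows([
  [[1,0,-0.0005,0,0],[1,0,0,0,0]],
])

```text
time: 18.1
ee_pos: [607.7, 72.4, 164.3]
tcp_rot: [-2.002, -2.421, -0.0]
force: [-0.8, 0.9, -0.8]
grip_width: 9.7
grasp_force: 60.2
```

```bash
python3 -c "
from h import *
st()"
```

```text
18.1 L [ 50.8   5.2 164.3] tooly yaw 0.1888 F [-0.6  1.  -0.8] T [-0.02 -0.    0.02] w 9.7 60.2
```

play_rows([
  [[1,0,-0.0005,0,0],[1,0,0,0,0]],
])

```text
time: 18.3
ee_pos: [607.2, 72.3, 164.3]
tcp_rot: [-2.002, -2.421, -0.0]
force: [0.1, 0.2, -0.3]
grip_width: 9.7
grasp_force: 60.2
```

```bash
python3 -c "
from h import *
st()"
```

```text
18.3 L [ 50.3   5.2 164.3] tooly yaw 0.1888 F [ 0.2  0.2 -0.3] T [-0.01 -0.04  0.03] w 9.7 60.2
```

play_rows([
  [[1,0,-0.0005,0,0],[1,0,0,0,0]],
])

```text
time: 18.5
ee_pos: [606.8, 72.2, 164.3]
tcp_rot: [2.002, 2.421, 0.0]
force: [0.3, 0.2, 0.0]
grip_width: 9.6
grasp_force: 60.2
```

```bash
python3 -c "
from h import *
st()"
```

```text
18.5 L [ 49.9   5.2 164.3] tooly yaw 0.1888 F [0.4 0.2 0. ] T [-0.03 -0.06  0.  ] w 9.6 60.2
```

play_rows([
  [[1,0,-0.0005,0,0],[1,0,0,0,0]],
])

```text
time: 18.7
ee_pos: [606.5, 72.2, 164.4]
tcp_rot: [2.002, 2.421, 0.001]
force: [0.8, 1.4, -1.1]
grip_width: 9.5
grasp_force: 60.1
```

```bash
python3 -c "
from h import *
st()
c=wcap();np.save('w7.npy',c,allow_pickle=True);W=wworld(c);f=c['frame']
b=f[120:290,190:340];cv2.imwrite('pics/w7.png',cv2.resize(b[...,::-1],None,fx=4,fy=3.5,interpolation=cv2.INTER_CUBIC))
H=cv2.cvtColor(f,cv2.COLOR_RGB2HSV);m=cv2.inRange(H,(18,130,40),(36,255,255))
o=c['o'];M=Rn.from_rotvec(o['tcp_rot']).as_matrix();q=(W-o['ee_pos'])@M
for v in range(180,236,4):
    u=np.where(m[v,235:275])[0]+235
    if len(u): print(v,u.min(),u.max(),q[v,int(np.median(u))].round(1))
"
```

```text
18.7 L [ 49.6   5.2 164.4] tooly yaw 0.1888 F [ 1.   1.2 -1.1] T [ 0.03 -0.22 -0.04] w 9.5 60.1
180 265 271 [  2.2  12.8 164. ]
184 265 270 [ -1.6  11.8 162.7]
188 253 274 [ -6.2   8.9 164.7]
192 254 274 [-10.3   8.9 164.4]
196 253 274 [-14.2   8.9 163.3]
200 253 274 [-18.5   8.  163.7]
204 253 274 [-22.8  10.  163.8]
208 252 274 [-27.2   8.  163.9]
212 252 273 [-31.3   8.1 163.4]
216 252 273 [-35.6   7.1 163.3]
220 253 272 [-40.2   8.2 163.5]
224 252 271 [-41.7   5.  156.6]
228 242 274 [ 8.1  0.6 31.2]
232 241 274 [10.7 -1.  19.8]
```

View pics/w7.png

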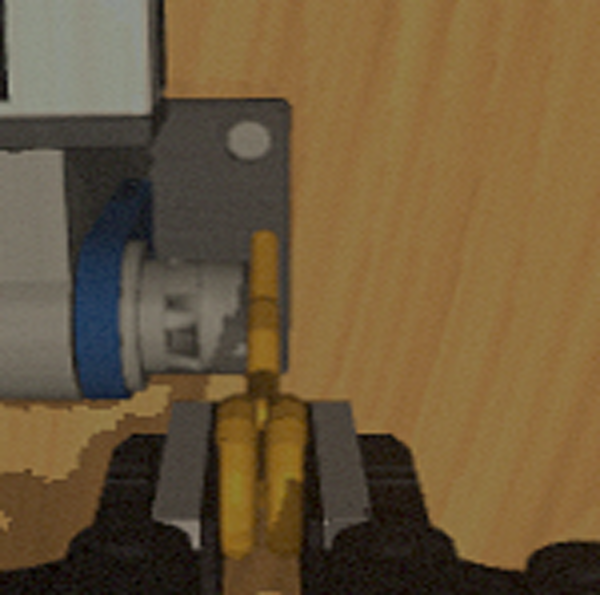

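The leg touches the pin's end at TCP L-x ≈ 49.95 (view: leg at 262,270; hole mouth at 183,330), about 2 mm later than the camera predicts; perhaps the tip is tapered. I'll repeat it 8 mm lower to settle that.

play_rows([
  [[1,0,0.004,0,0],[1,0,0,0.008,0],[1,0,0,0,0],[1,0,-0.0005,0,0],[1,0,0,0,0]],
])

```text
time: 19.25
ee_pos: [609.6, 72.7, 156.1]
tcp_rot: [-2.002, -2.421, 0.0]
force: [0.4, 0.2, -0.6]
grip_width: 9.7
grasp_force: 60.2
```

```bash
python3 -c "
from h import *
st()"
```

```text
19.25 L [ 52.7   5.2 156.1] tooly yaw 0.1887 F [ 0.4  0.1 -0.6] T [-0.02 -0.02  0.01] w 9.7 60.2
```

play_rows([
  [[1,0,-0.0005,0,0],[1,0,-0.0005,0,0],[1,0,0,0,0]],
])

```text
time: 19.55
ee_pos: [608.7, 72.6, 156.4]
tcp_rot: [-2.002, -2.421, -0.0]
force: [-0.2, -0.4, -0.1]
grip_width: 9.7
grasp_force: 60.2
```

```bash
python3 -c "
from h import *
st()"
```

```text
19.55 L [ 51.8   5.3 156.4] tooly yaw 0.1888 F [-0.3 -0.4 -0.1] T [ 0.11  0.02 -0.04] w 9.7 60.2
```

play_rows([
  [[1,0,-0.0005,0,0],[1,0,0,0,0]],
])

```text
time: 19.75
ee_pos: [608.2, 72.5, 156.3]
tcp_rot: [-2.002, -2.421, -0.0]
force: [0.6, 0.7, 0.0]
grip_width: 9.4
grasp_force: 60.2
```

```bash
python3 -c "
from h import *
st()"
```

```text
19.75 L [ 51.3   5.3 156.3] tooly yaw 0.1889 F [0.7 0.6 0. ] T [-0.03  0.02 -0.  ] w 9.4 60.2
```

play_rows([
  [[1,0,-0.0005,0,0],[1,0,0,0,0]],
])

```text
time: 19.95
ee_pos: [607.7, 72.4, 156.3]
tcp_rot: [-2.002, -2.421, 0.0]
force: [0.2, 0.4, -0.7]
grip_width: 9.5
grasp_force: 60.2
```

```bash
python3 -c "
from h import *
st()"
```

```text
19.95 L [ 50.8   5.2 156.3] tooly yaw 0.1888 F [ 0.3  0.4 -0.7] T [ 0.01  0.04 -0.01] w 9.5 60.2
```

play_rows([
  [[1,0,-0.0006,0,0],[1,0,0,0,0]],
])

```text
time: 20.15
ee_pos: [607.1, 72.3, 156.3]
tcp_rot: [-2.002, -2.421, 0.0]
force: [0.2, 0.8, -0.3]
grip_width: 9.5
grasp_force: 60.2
```

```bash
python3 -c "
from h import *
st()"
```

```text
20.15 L [ 50.1   5.2 156.3] tooly yaw 0.1888 F [ 0.4  0.7 -0.3] T [-0.02  0.02  0.04] w 9.5 60.2
```

play_rows([
  [[1,0,-0.0005,0,0],[1,0,0,0,0]],
])

```text
time: 20.35
ee_pos: [606.8, 72.2, 156.3]
tcp_rot: [2.002, 2.421, 0.0]
force: [0.1, -0.7, -0.9]
grip_width: 9.4
grasp_force: 60.2
```

```bash
python3 -c "
from h import *
st()
c=np.load('w3.npy',allow_pickle=True).item();W=wworld(c);q=L(W.reshape(-1,3)).reshape(384,512,3)
for v in(136,145,152,165): print(v,[(u,*q[v,u,[0,2]].round(1),int(c['frame'][v,u].mean())) for u in list(range(228,236,2))+list(range(240,260))+list(range(270,288,2))])
"
```

```text
20.35 L [ 49.8   5.3 156.3] tooly yaw 0.1889 F [-0.  -0.7 -0.9] T [ 0.03 -0.02  0.03] w 9.4 60.2
136 [(228, np.float64(25.4), np.float64(80.5), 101), (230, np.float64(26.2), np.float64(78.8), 106), (232, np.float64(26.9), np.float64(76.5), 48), (234, np.float64(27.7), np.float64(74.7), 96), (240, np.float64(30.4), np.float64(72.7), 94), (241, np.float64(30.9), np.float64(73.6), 92), (242, np.float64(31.4), np.float64(73.3), 88), (243, np.float64(31.8), np.float64(72.3), 85), (244, np.float64(32.3), np.float64(73.1), 93), (245, np.float64(32.8), np.float64(72.6), 95), (246, np.float64(33.2), np.float64(72.4), 97), (247, np.float64(33.7), np.float64(73.6), 94), (248, np.float64(34.2), np.float64(73.8), 95), (249, np.float64(34.6), np.float64(73.4), 93), (250, np.float64(35.1), np.float64(73.3), 93), (251, np.float64(35.6), np.float64(73.3), 93), (252, np.float64(36.0), np.float64(72.9), 93), (253, np.float64(36.5), np.float64(73.7), 96), (254, np.float64(37.0), np.float64(72.7), 97), (255, np.float64(37.5), np.float64(73.5), 94), (256, np.float64(37.9), np.float64(73.5), 85), (257, np.
[... 4564 characters left out ...]
.float64(37.0), np.float64(70.2), 45), (255, np.float64(37.5), np.float64(69.9), 44), (256, np.float64(37.9), np.float64(79.4), 71), (257, np.float64(38.4), np.float64(79.2), 98), (258, np.float64(38.8), np.float64(78.9), 105), (259, np.float64(39.3), np.float64(78.3), 107), (270, np.float64(44.3), np.float64(79.5), 106), (272, np.float64(45.3), np.float64(78.5), 107), (274, np.float64(46.1), np.float64(79.8), 110), (276, np.float64(47.2), np.float64(77.9), 87), (278, np.float64(48.1), np.float64(78.4), 81), (280, np.float64(49.1), np.float64(77.6), 85), (282, np.float64(57.4), np.float64(0.4), 82), (284, np.float64(58.8), np.float64(1.3), 109), (286, np.float64(60.3), np.float64(0.7), 110)]
```

play_rows([
  [[1,0,-0.0005,0,0],[1,0,0,0,0]],
])

```text
time: 20.55
ee_pos: [606.6, 72.2, 156.4]
tcp_rot: [2.002, 2.421, 0.001]
force: [0.7, -0.4, -0.6]
grip_width: 9.7
grasp_force: 60.1
```

```bash
python3 -c "
from h import *
st()"
```

```text
20.55 L [ 49.6   5.3 156.4] tooly yaw 0.1889 F [ 0.6 -0.5 -0.6] T [ 0.05 -0.26  0.04] w 9.7 60.1
```

play_rows([
  [[1,0,-0.0005,0,0],[1,0,0,0,0]],
])

```text
time: 20.75
ee_pos: [606.3, 72.2, 156.5]
tcp_rot: [2.001, 2.42, 0.002]
force: [2.2, 0.1, -0.4]
grip_width: 9.5
grasp_force: 60.1
```

```bash
python3 -c "
from h import *
st()
s=capture('scene');np.save('s2.npy',s,allow_pickle=True)
e=np.array([np.cos(YAW),np.sin(YAW)]);n=np.array([-e[1],e[0]])
def pj(a):
    w=np.r_[(a[0]+559.7)*e+(a[1]-48.3)*n,a[2]];p=s['R']@w+s['t'];return (s['K']@p/p[2])[:2].round(1)
for a in((50,0,66),(50,0,54.6),(50,-2,145),(34.8,0,66),(34.8,-2,78.5)): print(a,pj(a))
H=cv2.cvtColor(s['frame'],cv2.COLOR_RGB2HSV)
u0,v0=pj((50,0,90)).astype(int)
for v in range(v0-22,v0+26,2):
    print(v,' '.join('%3d/%3d/%3d'%tuple(H[v,u]) for u in range(u0-10,u0+11)))
"
```

```text
20.75 L [ 49.4   5.3 156.5] tooly yaw 0.1889 F [ 2.2 -0.3 -0.4] T [ 0.15 -0.65  0.01] w 9.5 60.1
(50, 0, 66) [303.5 142.6]
(50, 0, 54.6) [303.1 146. ]
(50, -2, 145) [306.2 117.5]
(34.8, 0, 66) [297.7 141.3]
(34.8, -2, 78.5) [297.9 137.9]
113  23/ 57/108  21/ 54/ 47  22/ 54/ 52  24/ 52/118  27/ 47/185  31/ 44/193  35/ 45/114  30/ 33/ 39  22/ 48/ 58  21/ 54/ 81  19/ 65/ 74  18/176/103  19/212/167  19/215/166  19/211/132  17/144/ 92  18/ 67/ 88  20/ 55/ 84  22/ 51/ 55  18/ 44/ 29  17/ 82/ 28
115  24/ 55/ 46  19/ 53/ 53  22/ 56/118  23/ 55/187  24/ 52/211  25/ 50/185  27/ 50/102  23/ 47/ 43  19/ 53/ 68  20/ 57/ 81  17/ 86/ 74  18/191/103  19/213/139  19/214/137  18/208/130  17/136/ 92  19/ 62/ 86  19/ 54/ 81  20/ 48/ 48  30/ 31/ 25  17/ 96/ 37
117  18/ 61/ 42  22/ 54/108  23/ 55/185  23/ 53/216  25/ 50/219  25/ 49/202  25/ 50/144  24/ 52/ 98  21/ 52/ 84  21/ 59/ 82  17/116/ 79  18/205/113  19/213/129  19/216/130  18/198/117  17/111/ 83  19/ 57/ 85  21/ 52/ 78  18/ 57/ 45  13/ 60/ 30  15/149/ 77
119  22/ 56/ 86  22/ 55/162  24/ 52/209  26/ 50/219  26/ 49/220  25/ 50/219  24/ 52/215  23/ 5
[... 4581 characters left out ...]
/ 41/ 93  23/ 44/ 93  21/ 39/ 92  24/ 39/ 91  24/ 42/ 90  23/ 44/ 92  22/ 42/ 91  19/ 66/ 96  16/133/134  16/164/198  16/166/220  17/164/222  17/163/222  17/163/222  17/165/221  17/166/220
157  23/ 39/ 86  23/ 44/ 92  21/ 47/ 93  23/ 44/ 92  21/ 47/ 93  23/ 44/ 92  23/ 44/ 92  23/ 44/ 92  23/ 47/ 93  23/ 44/ 92  21/ 44/ 93  20/ 56/ 95  16/117/124  16/160/183  16/166/214  17/165/221  17/163/222  17/163/222  17/166/221  17/165/221  17/163/221
159  24/ 45/ 91  24/ 42/ 92  24/ 45/ 91  23/ 45/ 90  23/ 47/ 92  24/ 44/ 92  22/ 42/ 92  23/ 44/ 93  23/ 47/ 92  23/ 47/ 93  21/ 52/ 94  17/ 91/106  16/152/159  16/165/207  17/163/221  17/164/222  17/164/222  17/165/221  17/164/221  17/163/222  17/161/222
```

Contact is repeatable, with the leg vertical. Touch and camera disagree by about 2 mm along x, so I'll feel for the hole: set down lightly on the pin's top and slide across.

play_rows([
  [[1,0,0.004,0,0],[1,0,0,-0.02,0],[1,0,0,-0.014,0],[1,-0.0004,-0.01,0,0],[1,0,-0.0072,0,0],[1,0,0,0.004,0],[1,0,0,0.004,0],[1,0,0,0,0],[1,0,0,0,0]],
])

```text
time: 21.7
ee_pos: [592.7, 69.2, 181.7]
tcp_rot: [-2.002, -2.421, 0.001]
force: [0.4, -0.0, -0.4]
grip_width: 9.4
grasp_force: 60.2
```

```bash
python3 -c "
from h import *
st()"
```

```text
21.7 L [ 35.5   4.9 181.7] tooly yaw 0.1889 F [ 0.4 -0.1 -0.4] T [-0.07  0.04 -0.01] w 9.4 60.2
```

play_rows([
  [[1,0,0,0.0005,0],[1,0,0,0.0005,0],[1,0,0,0,0]],
])

```text
time: 22.0
ee_pos: [592.9, 69.2, 181.3]
tcp_rot: [-2.002, -2.421, -0.0]
force: [-0.3, -0.1, -0.9]
grip_width: 9.6
grasp_force: 60.2
```

play_rows([
  [[1,0,0,0.0005,0],[1,0,0,0.0005,0],[1,0,0,0,0]],
])

```text
time: 22.3
ee_pos: [592.8, 69.2, 180.2]
tcp_rot: [-2.002, -2.421, -0.0]
force: [1.2, 0.1, -0.3]
grip_width: 9.5
grasp_force: 60.2
```

play_rows([
  [[1,0,0,0.0005,0],[1,0,0,0.0005,0],[1,0,0,0,0]],
])

```text
time: 22.6
ee_pos: [592.9, 69.2, 179.3]
tcp_rot: [-2.002, -2.421, -0.0]
force: [-0.2, 0.6, 1.0]
grip_width: 9.8
grasp_force: 60.3
```

play_rows([
  [[1,0,0,0.0005,0],[1,0,0,0.0005,0],[1,0,0,0,0]],
])

```text
time: 22.9
ee_pos: [593.0, 69.1, 178.6]
tcp_rot: [2.002, 2.421, 0.001]
force: [-0.5, -0.4, 1.8]
grip_width: 9.6
grasp_force: 60.6
```

```bash
python3 -c "
from h import *
st()"
```

```text
22.9 L [ 35.7   4.8 178.6] tooly yaw 0.1887 F [-0.6 -0.3  1.8] T [ 0.02  0.14 -0.03] w 9.6 60.6
```

Contact with the pin's top at TCP z ≈ 179. Sliding along −x.

play_rows([
  [[1,0,-0.0003,0,0],[1,0,-0.0003,0,0],[1,0,-0.0003,0,0],[1,0,-0.0003,0,0]],
])

```text
time: 23.3
ee_pos: [591.5, 68.7, 178.1]
tcp_rot: [2.002, 2.421, -0.001]
force: [0.3, -1.8, -1.0]
grip_width: 9.5
grasp_force: 60.3
```

play_rows([
  [[1,0,-0.0003,0,0],[1,0,-0.0003,0,0],[1,0,-0.0003,0,0],[1,0,-0.0003,0,0]],
])

```text
time: 23.7
ee_pos: [590.6, 68.6, 178.2]
tcp_rot: [2.002, 2.42, 0.0]
force: [1.2, -0.7, -1.4]
grip_width: 9.5
grasp_force: 60.1
```

play_rows([
  [[1,0,-0.0003,0,0],[1,0,-0.0003,0,0],[1,0,-0.0003,0,0],[1,0,-0.0003,0,0]],
])

```text
time: 24.1
ee_pos: [589.9, 68.5, 178.6]
tcp_rot: [2.001, 2.42, 0.002]
force: [3.6, -1.4, -0.4]
grip_width: 9.5
grasp_force: 60.2
```

```bash
python3 -c "
from h import *
st()"
```

```text
24.1 L [ 32.6   4.8 178.6] tooly yaw 0.1888 F [ 3.2 -2.  -0.4] T [-0.22 -0.95  0.03] w 9.5 60.2
```

It dropped into the mouth around L-x 34.3, then met the hole's −x wall (3 N). Recentering, then easing down.

play_rows([
  [[1,0,0.0011,0,0],[1,-0.0004,0.0011,0,0],[1,0,0,0,0],[1,0,0,0,0]],
])

```text
time: 24.5
ee_pos: [591.1, 68.5, 178.0]
tcp_rot: [-2.002, -2.42, 0.001]
force: [0.7, -0.8, -1.2]
grip_width: 9.5
grasp_force: 60.2
```

```bash
python3 -c "
from h import *
st()"
```

```text
24.5 L [ 33.7   4.5 178. ] tooly yaw 0.1888 F [ 0.5 -0.9 -1.2] T [-0.22 -0.18 -0.03] w 9.5 60.2
```

play_rows([
  [[1,0,0,0.0005,0],[1,0,0,0.0005,0],[1,0,0,0,0]],
])

```text
time: 24.8
ee_pos: [591.2, 68.5, 177.1]
tcp_rot: [-2.002, -2.42, 0.001]
force: [-0.5, -1.2, -0.1]
grip_width: 9.7
grasp_force: 60.2
```

```bash
python3 -c "
from h import *
st()"
```

```text
24.8 L [ 33.8   4.5 177.1] tooly yaw 0.1888 F [-0.7 -1.1 -0.1] T [-0.17 -0.09  0.04] w 9.7 60.2
```

play_rows([
  [[1,0,0.0002,0.0005,0],[1,0,0,0.0005,0],[1,0,0,0.0005,0],[1,0,0,0.0005,0],[1,0,0,0,0]],
])

```text
time: 25.3
ee_pos: [591.6, 68.5, 175.2]
tcp_rot: [-2.002, -2.421, 0.0]
force: [0.0, -2.0, -0.5]
grip_width: 9.2
grasp_force: 60.2
```

```bash
python3 -c "
from h import *
st()"
```

```text
25.3 L [ 34.3   4.5 175.2] tooly yaw 0.1888 F [-0.3 -1.9 -0.5] T [-0.23 -0.07 -0.02] w 9.2 60.2
```

play_rows([
  [[1,0.0005,0,0.0003,0],[1,0.0005,0,0.0003,0],[1,0,0,0,0]],
])

```text
time: 25.6
ee_pos: [591.6, 69.1, 174.7]
tcp_rot: [2.002, 2.42, -0.0]
force: [1.3, -0.7, -1.1]
grip_width: 9.8
grasp_force: 60.3
```

```bash
python3 -c "
from h import *
st()"
```

```text
25.6 L [ 34.4   5.  174.7] tooly yaw 0.1887 F [ 1.2 -0.9 -1.1] T [-0.51 -0.13  0.02] w 9.8 60.3
```

play_rows([
  [[1,0.0004,0,0.0005,0],[1,0.0004,0,0.0005,0],[1,0.0004,0,0.0005,0],[1,0,0,0,0]],
])

```text
time: 26.0
ee_pos: [591.5, 70.0, 173.2]
tcp_rot: [2.002, 2.42, -0.0]
force: [0.9, -3.5, -0.7]
grip_width: 9.4
grasp_force: 60.3
```

```bash
python3 -c "
from h import *
st()"
```

```text
26.0 L [ 34.5   6.  173.2] tooly yaw 0.1885 F [ 0.2 -3.6 -0.7] T [-1.09 -0.24 -0.01] w 9.4 60.3
```

play_rows([
  [[1,0.0003,0,0.0007,0],[1,0.0003,0,0.0007,0],[1,0,0,0.0006,0],[1,0,0,0,0]],
])

```text
time: 26.4
ee_pos: [591.2, 71.1, 171.1]
tcp_rot: [2.002, 2.421, -0.0]
force: [0.9, -4.3, -0.9]
grip_width: 9.8
grasp_force: 60.3
```

```bash
python3 -c "
from h import *
st()"
```

```text
26.4 L [ 34.3   7.  171.1] tooly yaw 0.1887 F [ 0.1 -4.4 -0.9] T [-1.28 -0.31  0.02] w 9.8 60.3
```

play_rows([
  [[1,-0.0003,0,0.001,0],[1,-0.0003,0,0.001,0],[1,0,0,0.001,0],[1,0,0,0,0]],
])

```text
time: 26.8
ee_pos: [591.2, 70.8, 167.9]
tcp_rot: [-2.002, -2.421, 0.0]
force: [0.7, -4.1, -0.6]
grip_width: 9.6
grasp_force: 60.3
```

```bash
python3 -c "
from h import *
st();c=wcap();np.save('w8.npy',c,allow_pickle=True)
b=c['frame'][120:290,190:340];cv2.imwrite('pics/w8.png',cv2.resize(b[...,::-1],None,fx=4,fy=3.5,interpolation=cv2.INTER_CUBIC))"
```

```text
26.8 L [ 34.2   6.8 167.9] tooly yaw 0.1889 F [-0.1 -4.1 -0.6] T [-1.06 -0.25  0.03] w 9.6 60.3
```

View pics/w8.png

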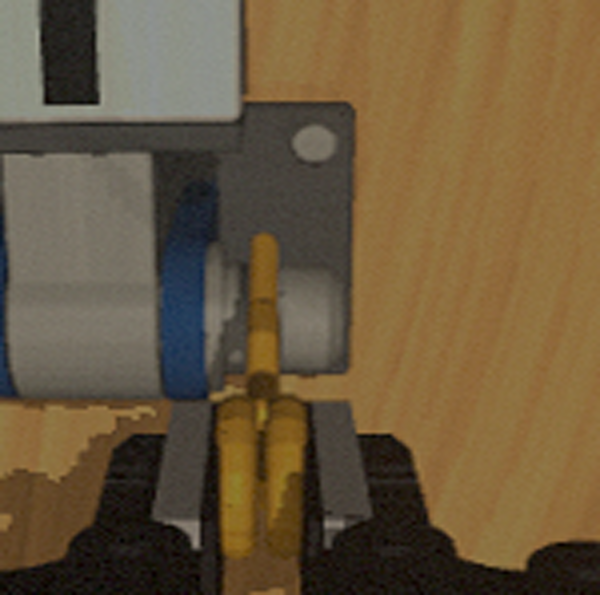

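Leg is well into the hole (leg at 262,300 over the pin) with no axial resistance. Relaxing the sideways force, then on down.

play_rows([
  [[1,-0.0005,0.0001,0.001,0],[1,-0.0005,0.0001,0.001,0],[1,0,0,0.001,0],[1,0,0,0,0]],
])

```text
time: 27.25
ee_pos: [591.5, 70.2, 164.9]
tcp_rot: [-2.001, -2.421, -0.0]
force: [0.6, -2.5, -0.7]
grip_width: 9.9
grasp_force: 60.3
```

```bash
python3 -c "
from h import *
st()"
```

```text
27.25 L [ 34.5   6.1 164.9] tooly yaw 0.1891 F [ 0.1 -2.5 -0.7] T [-0.74 -0.18  0.03] w 9.9 60.3
```

play_rows([
  [[1,-0.0003,0.0001,0.001,0],[1,0,0.0001,0.001,0],[1,0,0,0.001,0],[1,0,0,0.001,0],[1,0,0,0,0]],
])

```text
time: 27.75
ee_pos: [591.8, 69.8, 161.0]
tcp_rot: [-2.002, -2.421, -0.0]
force: [0.4, -1.2, -1.1]
grip_width: 9.6
grasp_force: 60.2
```

```bash
python3 -c "
from h import *
st()"
```

```text
27.75 L [ 34.7   5.7 161. ] tooly yaw 0.189 F [ 0.2 -1.2 -1.1] T [-0.36 -0.07 -0.03] w 9.6 60.2
```

play_rows([
  [[1,-0.0003,0,0.001,0],[1,0,0,0.0015,0],[1,0,0,0.0015,0],[1,0,0,0.0015,0],[1,0,0,0,0]],
])

```text
time: 28.25
ee_pos: [591.8, 69.4, 155.3]
tcp_rot: [-2.002, -2.421, 0.0]
force: [-0.2, -0.1, -1.6]
grip_width: 9.3
grasp_force: 60.2
```

```bash
python3 -c "
from h import *
st()"
```

```text
28.25 L [ 34.6   5.3 155.3] tooly yaw 0.1889 F [-0.2 -0.1 -1.6] T [-0.07  0.05 -0.  ] w 9.3 60.2
```

play_rows([
  [[1,0,0,0.0015,0],[1,0,0,0.0015,0],[1,0,0,0.0015,0],[1,0,0,0,0]],
])

```text
time: 28.65
ee_pos: [592.0, 69.5, 151.1]
tcp_rot: [-2.002, -2.421, -0.0]
force: [0.1, -0.8, -0.1]
grip_width: 9.4
grasp_force: 60.3
```

```bash
python3 -c "
from h import *
st()"
```

```text
28.65 L [ 34.8   5.3 151.1] tooly yaw 0.189 F [-0.  -0.8 -0.1] T [ 0.04 -0.03 -0.  ] w 9.4 60.3
```

play_rows([
  [[1,0,0,0.0015,0],[1,0,0,0.0015,0],[1,0,0,0.0015,0],[1,0,0,0.0015,0],[1,0,0,0,0]],
])

```text
time: 29.15
ee_pos: [592.1, 69.5, 145.0]
tcp_rot: [-2.002, -2.421, -0.0]
force: [-0.5, 0.8, 0.6]
grip_width: 9.7
grasp_force: 60.5
```

```bash
python3 -c "
from h import *
st()"
```

```text
29.15 L [ 34.9   5.3 145. ] tooly yaw 0.189 F [-0.3  0.9  0.6] T [ 0.22 -0.03  0.01] w 9.7 60.5
```

play_rows([
  [[1,0,0,0.001,0],[1,0,0,0.001,0],[1,0,0,0.001,0],[1,0,0,0.001,0],[1,0,0,0,0]],
])

```text
time: 29.65
ee_pos: [592.0, 69.4, 141.0]
tcp_rot: [-2.002, -2.421, -0.0]
force: [0.4, 0.8, 1.4]
grip_width: 9.4
grasp_force: 60.4
```

```bash
python3 -c "
from h import *
st()"
```

```text
29.65 L [ 34.8   5.2 141. ] tooly yaw 0.1889 F [0.5 0.7 1.4] T [ 0.4  -0.04 -0.02] w 9.4 60.4
```

play_rows([
  [[1,0,0,0.001,0],[1,0,0,0.001,0],[1,0,0,0.001,0],[1,0,0,0.001,0],[1,0,0,0,0]],
])

```text
time: 30.15
ee_pos: [591.6, 69.4, 136.6]
tcp_rot: [-2.002, -2.421, 0.001]
force: [0.1, 1.6, -1.3]
grip_width: 9.4
grasp_force: 60.0
```

```bash
python3 -c "
from h import *
st()"
```

```text
30.15 L [ 34.4   5.3 136.6] tooly yaw 0.189 F [ 0.4  1.5 -1.3] T [ 0.48 -0.1  -0.06] w 9.4 60.0
```

play_rows([
  [[1,0,0,0.001,0],[1,0,0,0.001,0],[1,0,0,0.001,0],[1,0,0,0,0]],
])

```text
time: 30.55
ee_pos: [591.7, 69.3, 133.6]
tcp_rot: [-2.002, -2.421, 0.001]
force: [1.0, 2.6, -3.0]
grip_width: 9.8
grasp_force: 59.9
```

```bash
python3 -c "
from h import *
st()"
```

```text
30.55 L [ 34.4   5.2 133.6] tooly yaw 0.1889 F [ 1.5  2.4 -3. ] T [ 0.57 -0.04  0.02] w 9.8 59.9
```

The pull has turned downward, so it is over the hump. Easing home.

play_rows([
  [[1,0,0,0.001,0],[1,0,0,0.001,0],[1,0,0,0.001,0],[1,0,0,0.001,0],[1,0,0,0,0]],
])

```text
time: 31.05
ee_pos: [591.9, 69.3, 130.0]
tcp_rot: [-2.002, -2.421, 0.0]
force: [-0.2, 2.8, -1.7]
grip_width: 10.0
grasp_force: 60.2
```

```bash
python3 -c "
from h import *
st()"
```

```text
31.05 L [ 34.7   5.2 130. ] tooly yaw 0.1889 F [ 0.3  2.8 -1.7] T [0.6  0.11 0.01] w 10.0 60.2
```

play_rows([
  [[1,0,0,0.001,0],[1,0,0,0.001,0],[1,0,0,0.001,0],[1,0,0,0.001,0],[1,0,0,0,0]],
])

```text
time: 31.55
ee_pos: [591.9, 69.1, 125.9]
tcp_rot: [-2.002, -2.421, 0.001]
force: [0.3, 2.3, -2.6]
grip_width: 9.5
grasp_force: 60.0
```

```bash
python3 -c "
from h import *
st()"
```

```text
31.55 L [ 34.6   5.  125.9] tooly yaw 0.1889 F [ 0.7  2.2 -2.6] T [0.53 0.01 0.02] w 9.5 60.0
```

play_rows([
  [[1,0,0,0.001,0],[1,0,0,0.001,0],[1,0,0,0,0]],
])

```text
time: 31.85
ee_pos: [592.0, 68.8, 124.1]
tcp_rot: [2.002, 2.42, -0.0]
force: [-1.4, 1.2, -1.9]
grip_width: 9.7
grasp_force: 60.0
```

play_rows([
  [[1,0,0,0.001,0],[1,0,0,0,0]],
])

```text
time: 32.05
ee_pos: [592.2, 68.9, 123.3]
tcp_rot: [2.002, 2.42, 0.0]
force: [-0.4, 0.9, -0.8]
grip_width: 9.7
grasp_force: 60.1
```

```bash
python3 -c "
from h import *
st()"
```

```text
32.05 L [ 34.9   4.7 123.3] tooly yaw 0.1886 F [-0.2  1.  -0.8] T [0.29 0.06 0.07] w 9.7 60.1
```

play_rows([
  [[1,0,0,0.001,0],[1,0,0,0,0]],
])

```text
time: 32.25
ee_pos: [592.2, 69.1, 122.4]
tcp_rot: [2.002, 2.421, 0.001]
force: [0.1, 2.2, 0.2]
grip_width: 10.0
grasp_force: 60.3
```

```bash
python3 -c "
from h import *
st()"
```

```text
32.25 L [ 35.    4.9 122.4] tooly yaw 0.1887 F [0.5 2.2 0.2] T [0.22 0.04 0.03] w 10.0 60.3
```

play_rows([
  [[1,0,0,0.0005,0],[1,0,0,0,0]],
])

```text
time: 32.45
ee_pos: [592.2, 69.2, 121.9]
tcp_rot: [2.002, 2.421, 0.001]
force: [0.5, 1.2, 1.1]
grip_width: 9.9
grasp_force: 60.5
```

```bash
python3 -c "
from h import *
st()"
```

```text
32.45 L [ 35.    5.1 121.9] tooly yaw 0.1888 F [0.7 1.1 1.1] T [ 0.28  0.03 -0.03] w 9.9 60.5
```

play_rows([
  [[1,0,0,0.0005,0],[1,0,0,0,0]],
])

```text
time: 32.65
ee_pos: [592.2, 69.4, 121.3]
tcp_rot: [2.002, 2.421, 0.001]
force: [0.4, 2.2, 1.5]
grip_width: 9.7
grasp_force: 60.5
```

```bash
python3 -c "
from h import *
st()"
```

```text
32.65 L [ 34.9   5.2 121.3] tooly yaw 0.1889 F [0.8 2.1 1.5] T [ 0.39  0.08 -0.  ] w 9.7 60.5
```

Home, with the push just beginning to stiffen. Releasing and rising, then checking.

play_rows([
  [[0.8,0,0,0,0],[0.6,0,0,0,0],[0.5,0,0,0,0],[0.5,0,0,0,0],[0.5,0,0,0,0],[0.5,0,0,0,0],[0.5,0,0,-0.02,0],[0.5,0,0,-0.03,0],[0.5,-0.02,0,-0.02,0],[0.5,-0.02,0,0,0],[0.5,0,0,0,0],[0.5,0,0,0,0]],
])

```text
time: 33.85
ee_pos: [599.1, 30.0, 190.9]
tcp_rot: [-2.003, -2.419, 0.0]
force: [0.4, 0.0, 0.4]
grip_width: 42.6
grasp_force: 0.0
```

```bash
python3 - <<'E'
from h import *
st();c=wcap();W=wworld(c);q=L(W.reshape(-1,3)).reshape(384,512,3)
H=cv2.cvtColor(c["frame"],cv2.COLOR_RGB2HSV);m=(cv2.inRange(H,(18,120,50),(36,255,255))>0)&(abs(q[...,0]-35)<15)&(abs(q[...,1])<40)&(q[...,2]>20)&(q[...,2]<140)
p=q[m];print(len(p),np.percentile(p,[1,50,99],axis=0).round(1).tolist())
t=p[p[:,2]>p[:,2].max()-4];print("coil top",t.mean(0).round(1),p[:,2].max())
hd=q[(abs(q[...,1])<6)&(q[...,0]<-22)&(q[...,0]>-60)&(q[...,2]>75)&(q[...,2]<90)];print("head x",len(hd),np.percentile(hd[:,0],[2,98]) if len(hd) else 0)
v,u=map(int,np.argwhere(m).mean(0));b=c["frame"][max(0,v-70):v+70,max(0,u-90):u+90];cv2.imwrite("pics/w9.png",cv2.resize(b[...,::-1],None,fx=4,fy=4,interpolation=cv2.INTER_CUBIC))
E
```

```text
33.85 L [ 34.4 -34.8 190.9] tooly yaw 0.1879 F [ 0.4 -0.1  0.4] T [ 0.02  0.06 -0.07] w 42.6 0.0
520 [[29.8, -2.5, 34.3], [34.4, 10.7, 121.2], [39.6, 20.4, 124.5]]
coil top [ 34.8   7.3 122.8] 125.17349576107546
head x 88 [-27.52223886 -22.04531875]
```

Checks: coil top z ≈ 124 (112 + 12 expected at home), bent leg tip at y ≈ 20 (closed), head on the cheek, and gripper clear.

```bash
python3 -c "
from workcell import *
print(job_done())"
```

```text
the job is handed in; nothing more can be done
None
```

The pin is fully home against its stop, the yellow R-clip is through the cross-hole and appears snapped shut round the pin, and the job was handed in at about 34 s. I judged the snap from force and depth readings, not a final picture; I don't have the judge's result, and I didn't re-check the other clips and tools.

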